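Put the shoe-care kit away in its valet trays

ROBOT

A 6-joint arm with a two-finger parallel gripper is mounted at the origin on the work surface. World frame = base frame: x ahead of the robot, y to its left, z up, the work surface at z = 0. Lengths are in m, angles in rad, forces in N, time in s.
With the tool pointing down it reaches from about 0.25 to 0.775 m from the base axis. Payload 8.9 kg.
Tool frame: the origin (TCP) lies at the very end of the fingers, on their centre line; the grasp point (between the pads) lies 19 mm behind it; z points along the fingers, y is the direction in which the jaws open and shut (so a half turn about z gives the same grasp; the last joint's range is limited). The gripper opens to 85 mm and grips with 20 to 120 N. Pads are 22 mm wide; open, the fingers measure 114 mm over their backs; the gripper's body (76 mm by 85 mm) begins 54 mm behind the grasp point. The pads swing forward as they close: fully open they stand 13 mm farther back than shut.
Start: joints at [1.115, 0.291, -0.153, 1.127, 0, 1.431], TCP at [0.164, 0.499, 0.231] pointing down, gripper open.
Joint ranges: [-2.52, 2.52], [-0.91, 1.74], [-1.3, 1.37], [-1.96, 2.02], [-1.52, 1.47], [-3.14, 3.14]. Speed limits (rad/s): [2.22, 2.22, 2.79, 3.14, 3.14, 3.14].

INTERFACE

Orientations are given as a 3x3 rotation matrix whose columns are the frame's x, y, z axes.
In Python, from cell import manip gives the robot as it stands.
- The arm moves only by the shell command python3 -m inch 'ROWS' [OPENING]. ROWS is JSON, a list of rows, each a list of 2 entries, a list of its own where there are three numbers: the shift along the tool's x, y, z in m, then the turn about the tool's z in degrees. A call has 1 to 5 rows; each row is the pose to reach, as a shift and turn from the pose measured when the call began, along the tool's axes at that moment; what a row does not reach only later rows make up. A row lasts 1/10 s, in which the tool goes at most 50 mm and 8.59 degrees, less where a joint would pass 70% of its speed; a pose out of reach is approached as far as the arm can. A call with a gripper value outside its range is refused whole. OPENING is the finger opening in m, from 0 to 0.0854, set as the call begins (- or left out, the last holds). The fingers move at their own pace and stop on an object; the grip force is fixed at half the most. Time passes only in rows, so rows that repeat a pose let the fingers close. It gives the time, the measured TCP pose, the force and the opening at its end, in the units of the state.
- manip.read_state(): the state, without advancing time (a new reading comes with each control period).
- manip.grab_frame(name): name is "scene" or "top" or "wrist"; returns the picture (480x640x3 uint8, red, green, blue); there is no depth.
- manip.camera_info(name): a dict with "fov_y" (degrees; the focal length in pixels is half the picture's height over the tangent of half this angle, whatever the lens; pixels are square), "cx", "cy" (the principal point, pixels), "k1" (the pictures are not rectified: a ray, as slopes to the right and down, at radius r is drawn at 1 + k1 r^2 times it, then the intrinsics apply), "cam_to_world" (4x4, takes a point from camera to world coordinates); the wrist camera has in their place "tool_from_camera" (4x4, takes a point from camera to tool coordinates, whose origin is the TCP and whose axes are the flange's). Camera axes: x right, y down, z forward; pixel columns grow to the right and rows downward; lengths in m; the calibration is good to about 2 mm. A picture is of the moment at which its call begins: read the wrist's pose just before it. camera_info takes no time and is no camera call.
- manip.close_job(): hands the job in, once; it reports no verdict.
The state is a dict: "time": time; "joint_positions": joint angles; "joint_velocities": joint speeds; "joint_efforts": joint torques, N m; "ee_pos": TCP position; "eef_rot": TCP orientation; "force": force on the tool from outside, world axes, zero at the start; "moment": the same for the moment, N m; "grip_width": opening from 0.0 (shut) to 1.0 (fully open).
Only numpy, scipy, OpenCV 4.12 (cv2) and the standard library are available. Lean on these libraries where they do the work, as an engineer would, in place of code of your own. Each camera call takes 0.05 s, during which the arm holds its last target.

TASK

Tidy the dresser top: put the large tin, the small tin, the square cufflink box and the shoe brush each into the wooden tray that matches its shape and size. Each must end right way up and flat on the floor of its own tray, fully inside the rim, and be let go. Leave the glasses case and the cologne bottle where they are.

Things in the scene. Friction and masses are not known exactly. Their poses are not given: they have to be found in the camera images.
- large_tin: The larger closed round shoe-polish tin, bare aluminium, 62 mm diameter, 36 mm high, 75 to 155 g. Loose, stands upright on the counter. Origin: centre of its underside; z up.
- small_tin: The smaller closed round shoe-polish tin, bare aluminium, 44 mm diameter, 36 mm high, 40 to 85 g. Loose, stands upright on the counter. Origin: centre of its underside; z up.
- cufflink_box: Closed square wooden cufflink box, 58 x 58 mm, 42 mm high, 80 to 170 g, rigid, with flat upright sides along its own x and y axes; a small brass catch on its -x side sticks out 1 mm, for looks only. Loose, stands upright on the counter. Origin: centre of its underside; z up.
- shoe_brush: Shoe brush lying bristles down: 150 mm long along its own y axis, 48 mm wide along x, 50 mm high in all, with round ends and upright sides; light wood back over black bristles (rigid), 110 to 225 g. Loose, stands upright on the counter. Origin: centre of its underside; z up.
- tray_large_round: Larger round tray, for the large tin: recess 80 mm in diameter, 92 mm over the rim. Fixed to the counter. Wooden rim 6 mm wide, rim top 12 mm above the counter; flat felt floor 4 mm above the counter. Origin: centre of its underside, on the counter; z up.
- tray_small_round: Smaller round tray, for the small tin: recess 62 mm in diameter, 74 mm over the rim. Fixed to the counter. Wooden rim 6 mm wide, rim top 12 mm above the counter; flat felt floor 4 mm above the counter. Origin: centre of its underside, on the counter; z up.
- tray_square: Square tray, for the cufflink box: recess 76 x 76 mm, 88 x 88 mm over the rim, sides along its own x and y axes. Fixed to the counter. Wooden rim 6 mm wide, rim top 12 mm above the counter; flat felt floor 4 mm above the counter. Origin: centre of its underside, on the counter; z up.
- tray_oblong: Oblong tray, for the brush: recess 168 mm long along its own y axis and 66 mm wide along x, 180 x 78 mm over the rim. Fixed to the counter. Wooden rim 6 mm wide, rim top 12 mm above the counter; flat felt floor 4 mm above the counter. Origin: centre of its underside, on the counter; z up.
- glasses_case: Bystander: a closed black glasses case lying loose at the robot's right, 160 mm long (along its own x), 60 mm wide, 42 mm high. (A pair of shoes stands farther right, out of the way.) Origin: centre of its underside.
- cologne: Bystander: amber glass cologne bottle with a black cap, standing loose at the robot's left, 50 x 70 mm, 113 mm high. Origin: centre of the underside.
Mind the look-alikes: they are no part of the job. Leave any red look-alike of the small_tin alone.

How it is judged:
By the outcome, as a careful person would: the job done as asked, in the order asked, and still so for the second after the job is handed in, with the robot touching nothing.
It also fails if it takes over 86 s, if anything falls off the work surface, if the arm or the gripper's body presses on something with over 40 N, if the wrist force passes 120 N, or if a joint passes its speed limit or range.

## Working session

There is one attempt and no reset: what is moved stays moved. The work goes in short steps, Python scripts to look and compute and a shell command to move; the robot and the scene stay as the last step left them, time stands still between calls to the robot, and variables do not carry over. Pictures are saved under pics/ and viewed, and the job is handed in when it is done.

```bash
ls; mkdir -p pics; cat > h.py <<'E'
import numpy as np, cv2
from cell import manip
def grab(name,fn):
    s=manip.read_state(); f=manip.grab_frame(name); cv2.imwrite('pics/'+fn,f[:,:,::-1]); return s,f
def cam(name,s=None):
    c=manip.camera_info(name)
    f=240/np.tan(np.radians(c['fov_y'])/2)
    if name=='wrist':
        T=np.eye(4);T[:3,:3]=s['eef_rot'];T[:3,3]=s['ee_pos'];M=T@np.array(c['tool_from_camera'])
    else: M=np.array(c['cam_to_world'])
    return f,c['cx'],c['cy'],c['k1'],M
def ray(C,p):
    f,cx,cy,k,M=C
    d=np.array([(p[0]-cx)/f,(p[1]-cy)/f]); u=d.copy()
    for _ in range(20): u=d/(1+k*(u@u))
    return M[:3,3],M[:3,:3]@np.array([u[0],u[1],1])
def onplane(C,p,z):
    o,d=ray(C,p); return (o+d*(z-o[2])/d[2])[:2]
def proj(C,P):
    f,cx,cy,k,M=C
    q=M[:3,:3].T@(np.array(P)-M[:3,3]); u=q[:2]/q[2]; u=u*(1+k*(u@u)); return u*f+[cx,cy]
E
python3 - <<'E'
from h import *
np.set_printoptions(precision=4,suppress=True)
s,_=grab('top','top1.png'); grab('scene','scene1.png'); grab('wrist','w1.png')
print(s)
for n in('top','scene','wrist'):print(n,manip.camera_info(n))
E
```

```text
pics
{'time': 0.0, 'joint_positions': array([ 1.1147,  0.2913, -0.1541,  1.1267,  0.    ,  1.4315]), 'joint_velocities': array([ 0.0015,  0.0012,  0.0002,  0.001 , -0.0008, -0.0013]), 'joint_efforts': array([ -0.0017, -53.7147,  33.137 ,   0.0159,  -0.0002,  -0.    ]), 'ee_pos': array([0.1634, 0.4985, 0.2308]), 'eef_rot': array([[-0.9502,  0.3115, -0.0006],
       [ 0.3115,  0.9502, -0.0011],
       [ 0.0002, -0.0013, -1.    ]]), 'force': array([-0.3825, -0.6956,  0.0768]), 'moment': array([-0.0009, -0.0176, -0.0118]), 'grip_width': 0.997023503331151}
top {'fov_y': 50.90712750211393, 'cx': 317.9592884274976, 'cy': 241.59780802568824, 'k1': 0.027219394202030005, 'cam_to_world': array([[-0.0232, -0.9983,  0.0539,  0.438 ],
       [-0.9997,  0.0236,  0.0058,  0.0177],
       [-0.007 , -0.0538, -0.9985,  1.234 ],
       [ 0.    ,  0.    ,  0.    ,  1.    ]])}
scene {'fov_y': 43.71647977673669, 'cx': 321.65408355922636, 'cy': 238.71225478014313, 'k1': -0.05648247685914439, 'cam_to_world': array([[-0.3625,  0.7001, -0.6152,  1.4035],
       [ 0.9318,  0.2599, -0.2533,  0.3804],
       [-0.0174, -0.6651, -0.7465,  1.1382],
       [ 0.    ,  0.    ,  0.    ,  1.    ]])}
wrist {'fov_y': 67.6200354800001, 'cx': 321.1313222022259, 'cy': 237.91839247074537, 'k1': -0.06436585021345267, 'tool_from_camera': array([[ 0.0008, -0.9636, -0.2674,  0.0671],
       [ 1.    ,  0.0011, -0.001 , -0.001 ],
       [ 0.0013, -0.2674,  0.9636, -0.1432],
       [ 0.    ,  0.    ,  0.    ,  1.    ]])}
```

View pics/top1.png

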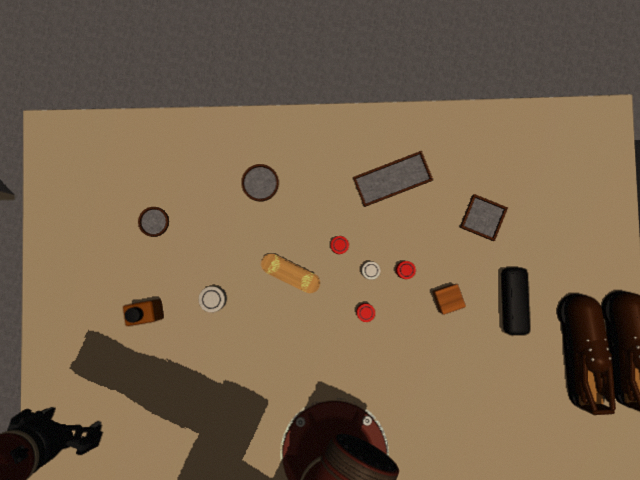

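View pics/scene1.png

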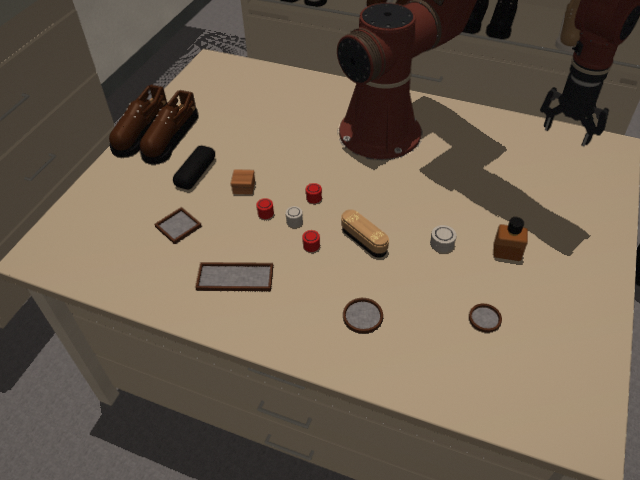

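View pics/w1.png

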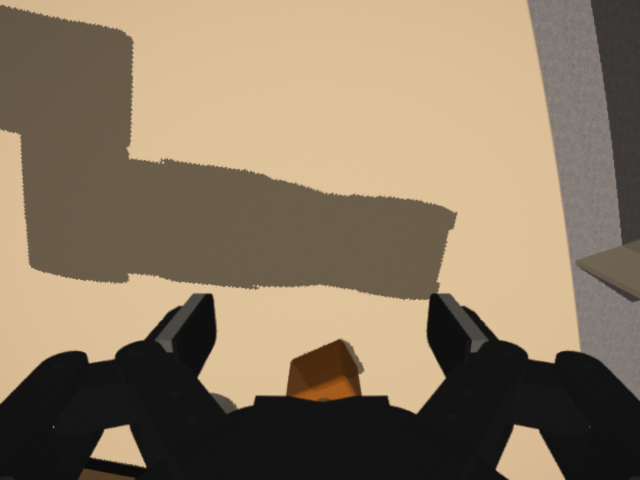

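The top view shows the large tin at (212,299) and the small bare tin at (371,270), with red look-alikes at (340,245), (406,270) and (366,313). The brush is at (290,273) and the box at (449,299). The trays are: large round (260,183), small round (153,222), oblong (393,179) and square (484,218).

```bash
cat > m.py <<'E'
from h import *
np.set_printoptions(precision=4,suppress=True)
f=cv2.imread('pics/top1.png'); C=cam('top')
hsv=cv2.cvtColor(f,cv2.COLOR_BGR2HSV)
bg=np.median(f[120:250,30:120].reshape(-1,3),0)
H,S,V=[hsv[...,i].astype(int) for i in range(3)]
print('bg',bg,cv2.cvtColor(np.uint8([[bg]]),cv2.COLOR_BGR2HSV))
diff=np.abs(f.astype(int)-bg).sum(2)
M=((diff>60)*255).astype(np.uint8)
big=cv2.resize(f[140:340,100:540],None,fx=1.8,fy=1.8,interpolation=cv2.INTER_CUBIC)
cv2.imwrite('pics/crop1.png',big)
for n,p,z in [('large_tin',(212,299),.036),('small_tin',(371,270),.036),('box',(449,299),.042),('brush',(290,273),.05),('LR',(260,183),.012),('SR',(153,222),.012),('SQ',(484,218),.012),('OB',(393,179),.012),('case',(515,300),.042),('red1',(340,245),.036),('red2',(406,270),.036),('red3',(366,313),.036),('cologne',(143,312),.05)]:
    k=(M if n not in('large_tin','small_tin') else ((S<60)&(V>100)).astype(np.uint8)*255)
    cs,_=cv2.findContours(k,cv2.RETR_EXTERNAL,cv2.CHAIN_APPROX_NONE)
    cs=[c for c in cs if cv2.pointPolygonTest(c,p,True)>-8 and len(c)>15]
    if not cs: print(n,'none');continue
    c=max(cs,key=cv2.contourArea)
    pts=np.array([onplane(C,q[0].astype(float),z) for q in c])
    r=cv2.minAreaRect((pts*1000).astype(np.float32)); cc,rad=cv2.minEnclosingCircle((pts*1000).astype(np.float32))
    print(n,'rect',np.round(r[0],1),np.round(r[1],1),round(r[2],1),'circ',np.round(cc,1),round(rad,1))
E
python3 m.py
```

```text
bg [ 92. 126. 153.] [[[ 17 102 153]]]
large_tin rect [373.2 280.1] [57.5 57.2] 21.2 circ [372.6 280.2] 30.5
small_tin rect [432.4 -98.3] [40.3 37.8] 88.7 circ [431.9 -98.2] 21.2
box rect [ 363.6 -275.5] [68.  69.5] 18.4 circ [ 362.9 -274.7] 45.6
brush rect [433.4  91.8] [148.   50.2] 62.2 circ [433.4  91.8] 74.3
LR rect [651.9 162.9] [92.9 91. ] 88.6 circ [652.3 163.7] 47.5
SR rect [563.6 423.3] [75.3 73.2] 88.7 circ [563. 424.] 38.3
SQ rect [ 554.1 -376.4] [93.2 91.5] 66.3 circ [ 554.2 -376. ] 62.9
OB rect [ 653.9 -159.5] [ 80.9 185.4] 19.8 circ [ 654.3 -160.1] 98.8
case rect [ 354.1 -429.4] [ 73.9 160.3] 88.7 circ [ 353.1 -426.4] 83.4
red1 rect [494.6 -24.1] [45.2 45.2] 88.6 circ [496.3 -24.2] 24.6
red2 rect [ 432.7 -178.2] [53.6 43.5] 70.2 circ [ 433.6 -178.4] 27.1
red3 rect [335.7 -80.7] [51.4 43.3] 43.7 circ [335.8 -81.1] 26.4
cologne rect [350.4 436.6] [61.1 92.6] 8.1 circ [348.5 437.1] 50.7
```

```bash
sleep 1
```

```text
(no output)
```

View pics/crop1.png

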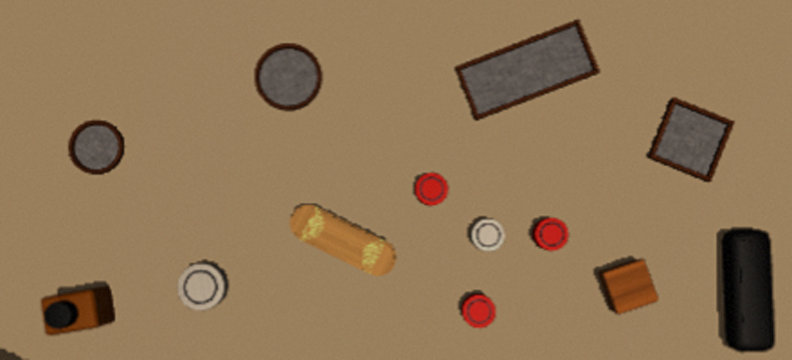

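```bash
cat > g.py <<'E'
import sys
from h import *
# usage: x y z [yaw of jaw axis deg, mod 180] -> tool shift, turn
def go(x,y,z,yaw=None):
    s=manip.read_state();R=np.array(s['eef_rot']);p=np.array(s['ee_pos'])
    d=R.T@(np.array([x,y,z])-p); cur=np.degrees(np.arctan2(R[1,1],R[0,1]))
    t=0
    if yaw is not None: t=-((yaw-cur+90)%180-90)
    print('t%.2f pos %s yaw %.1f q6 %.2f F %s w %.3f'%(s['time'],np.round(p,4),cur,s['joint_positions'][5],np.round(s['force'],1),s['grip_width']))
    print('shift',np.round(d,4),'turn %.1f'%t,'rows>=%.1f %.1f'%(np.linalg.norm(d)/.05,abs(t)/8.59))
if __name__=='__main__': go(*map(float,sys.argv[1:]))
E
python3 g.py .373 .28 .16 72
```

```text
t0.15 pos [0.1634 0.4986 0.2309] yaw 71.8 q6 1.43 F [-0.3 -0.1 -0.2] w 1.004
shift [-0.2673 -0.1424  0.071 ] turn -0.2 rows>=6.2 0.0
```

```bash
python3 -m inch '[[[-0.043,-0.023,0.006],0],[[-0.086,-0.046,0.012],0],[[-0.129,-0.069,0.018],0],[[-0.172,-0.092,0.03],0],[[-0.214,-0.115,0.05],0]]' 0.085; python3 g.py .373 .28 .16 72
```

```text
time: 0.65
ee_pos: [0.3312, 0.3228, 0.1821]
eef_rot: [[-0.95, 0.311, 0.001], [0.311, 0.95, 0.0], [-0.001, 0.001, -1.0]]
force: [0.6, 0.5, 0.3]
grip_width: 0.998
t0.65 pos [0.3312 0.3228 0.1821] yaw 71.9 q6 0.93 F [0.6 0.5 0.3] w 0.998
shift [-0.053  -0.0277  0.0221] turn -0.1 rows>=1.3 0.0
```

```bash
python3 -m inch '[[[-0.04,-0.021,0.015],0],[[-0.053,-0.028,0.022],0],[[-0.053,-0.028,0.022],0]]'; python3 -c "
from h import *
s,f=grab('wrist','w2.png');C=cam('wrist',s)
print(s['ee_pos'],proj(C,[.373,.28,.036]))"
```

```text
time: 0.95
ee_pos: [0.3736, 0.2778, 0.1591]
eef_rot: [[-0.949, 0.315, -0.0], [0.315, 0.949, -0.001], [-0.0, -0.001, -1.0]]
force: [0.8, 0.1, 1.3]
grip_width: 0.993
[0.37358286 0.27779785 0.15905042] [325.40465996 227.8363874 ]
```

View pics/w2.png

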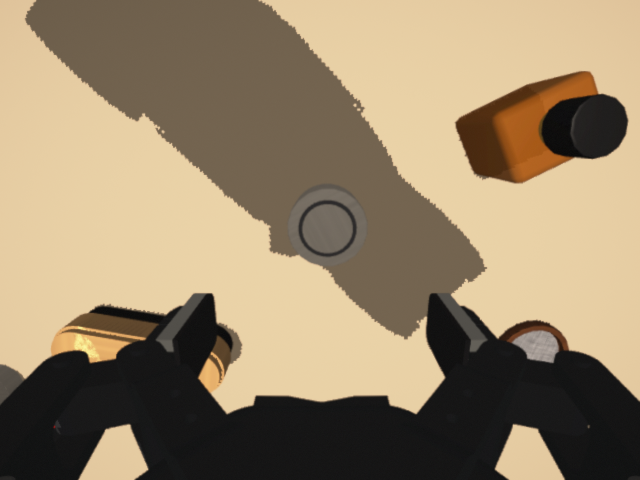

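The wrist view shows the large tin at (328,228). The top view predicted (325,228), so the two agree within about 1.5 mm, and I'm descending on it.

```bash
python3 -c "
from h import *
s=manip.read_state();print(onplane(cam('wrist',s),(328,228),.036))"; python3 g.py .373 .281 .010 72
```

```text
[0.37327927 0.28301096]
t1.00 pos [0.3729 0.2789 0.1597] yaw 71.7 q6 0.80 F [-0.6  1.   0.5] w 0.994
shift [0.0006 0.002  0.1497] turn -0.3 rows>=3.0 0.0
```

```bash
python3 -m inch '[[[0.0005,0.002,0.045],0],[[0.0005,0.0025,0.09],0],[[0.0005,0.003,0.13],0],[[0.0005,0.003,0.149],0],[[0.0005,0.003,0.1495],0]]'; python3 -m inch '[[[0,0,0],0],[[0,0,0],0],[[0,0,0],0],[[0,0,0],0],[[0,0,0],0]]' 0.05;python3 g.py .373 .281 .010 72
```

```text
time: 1.5
ee_pos: [0.3709, 0.282, 0.0083]
eef_rot: [[-0.95, 0.312, -0.004], [0.312, 0.95, -0.002], [0.003, -0.003, -1.0]]
force: [0.9, 0.5, 0.3]
grip_width: 0.997
time: 2.0
ee_pos: [0.3715, 0.2829, 0.0099]
eef_rot: [[-0.95, 0.312, -0.002], [0.312, 0.95, -0.0], [0.002, -0.001, -1.0]]
force: [-3.3, 1.7, 9.2]
grip_width: 0.705
t2.00 pos [0.3715 0.2829 0.0099] yaw 71.8 q6 0.81 F [-3.3  1.7  9.2] w 0.705
shift [-0.002  -0.0013 -0.0001] turn -0.2 rows>=0.0 0.0
```

```bash
python3 -m inch '[[[0,0,0],0],[[0,0,-0.02],0],[[0,0,-0.06],0],[[0,0,-0.08],0],[[0,0,-0.08],0]]' ;python3 g.py .652 .163 .09 72; python3 -c "
from h import *
grab('wrist','w3.png')"
```

```text
time: 2.5
ee_pos: [0.3739, 0.2842, 0.0932]
eef_rot: [[-0.95, 0.312, 0.003], [0.312, 0.95, 0.003], [-0.002, 0.004, -1.0]]
force: [0.2, -0.1, -0.5]
grip_width: 0.706
t2.50 pos [0.3739 0.2842 0.0932] yaw 71.8 q6 0.81 F [ 0.2 -0.1 -0.5] w 0.706
shift [-0.302  -0.0285  0.0038] turn -0.2 rows>=6.1 0.0
```

View pics/w3.png

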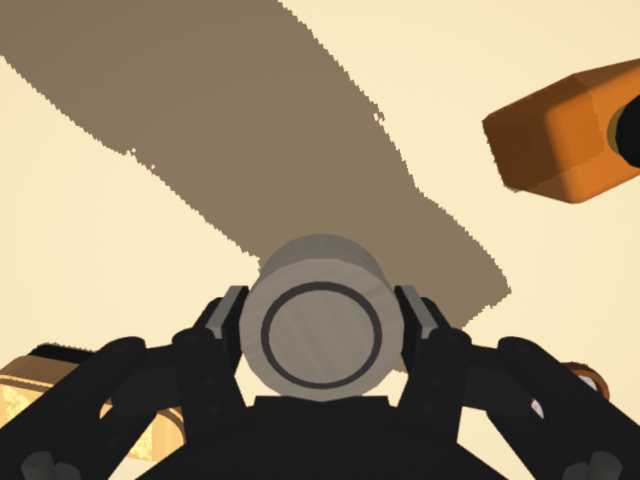

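The tin is held upright, with its ring centred at (322,335).

```bash
cat > off.py <<'E'
import sys
from h import *
u,v,h=map(float,sys.argv[1:4])  # h: height of seen plane above TCP
s=manip.read_state();p=np.array(s['ee_pos']);q=onplane(cam('wrist',s),(u,v),p[2]+h)
print('world',q,'tool offset',(np.array(s['eef_rot']).T@np.r_[q-p[:2],0])[:2])
E
python3 off.py 322 335 .026
python3 -m inch '[[[-0.045,-0.004,0],0],[[-0.09,-0.008,0],0],[[-0.135,-0.012,0],0],[[-0.18,-0.016,0],0],[[-0.225,-0.02,0.002],0]]';python3 g.py .652 .163 .09 72
```

```text
world [0.37512534 0.28209638] tool offset [-0.00253665 -0.00079275]
time: 3.05
ee_pos: [0.5816, 0.1934, 0.0885]
eef_rot: [[-0.95, 0.312, 0.0], [0.312, 0.95, 0.001], [0.0, 0.001, -1.0]]
force: [0.5, 1.8, -1.1]
grip_width: 0.703
t3.05 pos [0.5816 0.1934 0.0885] yaw 71.8 q6 0.52 F [ 0.5  1.8 -1.1] w 0.703
shift [-0.0764 -0.007  -0.0016] turn -0.2 rows>=1.5 0.0
```

```bash
cat > tray.py <<'E'
import sys
from h import *
# fit felt blob nearest given world xy, at felt height, from wrist cam
s,f=grab('wrist',sys.argv[1]); C=cam('wrist',s); g=np.array([float(sys.argv[2]),float(sys.argv[3]),.004])
print('pred',proj(C,g),'pos',s['ee_pos'])
E
python3 tray.py w4.png .652 .163
```

```text
pred [312.90568557 344.98065263] pos [0.58158232 0.19344023 0.0884618 ]
```

View pics/w4.png

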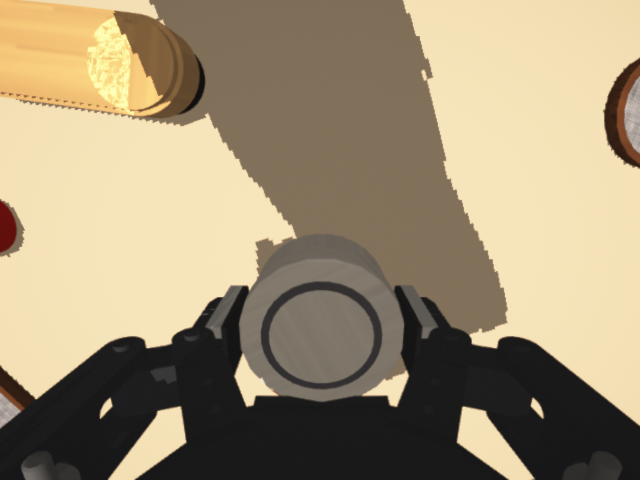

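```bash
python3 - <<'E'
from h import *
f=cv2.imread('pics/scene1.png');C=cam('scene')
hsv=cv2.cvtColor(f,cv2.COLOR_BGR2HSV);S=hsv[...,1].astype(int)
M=((S<60)*255).astype(np.uint8)
for n,p in [('LR',(363,315)),('SR',(486,318)),('SQ',(178,225)),('OB',(235,277))]:
    cs,_=cv2.findContours(M,cv2.RETR_EXTERNAL,cv2.CHAIN_APPROX_NONE)
    c=max([c for c in cs if cv2.pointPolygonTest(c,p,True)>-5],key=cv2.contourArea)
    pts=np.array([onplane(C,q[0].astype(float),.004) for q in c])*1000
    r=cv2.minAreaRect(pts.astype(np.float32));print(n,np.round(r[0],1),np.round(r[1],1),round(r[2],1))
f=cv2.imread('pics/top1.png');C=cam('top')
hsv=cv2.cvtColor(f,cv2.COLOR_BGR2HSV);S=hsv[...,1].astype(int)
M=((S<60)*255).astype(np.uint8)
for n,p in [('LR',(260,183)),('SR',(153,222)),('SQ',(484,218)),('OB',(393,179))]:
    cs,_=cv2.findContours(M,cv2.RETR_EXTERNAL,cv2.CHAIN_APPROX_NONE)
    c=max([c for c in cs if cv2.pointPolygonTest(c,p,True)>-5],key=cv2.contourArea)
    pts=np.array([onplane(C,q[0].astype(float),.004) for q in c])*1000
    r=cv2.minAreaRect(pts.astype(np.float32));print('top',n,np.round(r[0],1),np.round(r[1],1),round(r[2],1))
E
python3 g.py .650 .164 .05 72
```

```text
LR [652.8 167.1] [71.4 75.7] 20.5
SR [562.3 429.7] [57.9 55. ] 54.8
SQ [ 552.4 -377.7] [69.6 73.7] 66.3
OB [ 653.  -159.5] [ 58.5 167.1] 20.5
top LR [654.6 165.1] [76.3 74.3] 88.6
top SR [563.2 427.1] [53.6 56.6] 89.6
top SQ [ 554.6 -380.3] [73.9 74.4] 65.8
top OB [ 655.5 -161.6] [ 64.7 165.7] 19.9
t3.10 pos [0.5882 0.1904 0.0882] yaw 71.7 q6 0.52 F [ 3.1 -3.6  0.9] w 0.704
shift [-0.0668 -0.0057  0.0385] turn -0.3 rows>=1.5 0.0
```

```bash
python3 g.py .651 .166 .045 72; python3 -m inch '[[[-0.035,-0.002,0],0],[[-0.066,-0.004,0.01],0],[[-0.067,-0.004,0.035],0],[[-0.067,-0.004,0.043],0],[[-0.067,-0.004,0.043],0]]';python3 g.py .651 .166 .0145 72
```

```text
t3.10 pos [0.5882 0.1904 0.0882] yaw 71.7 q6 0.52 F [ 3.1 -3.6  0.9] w 0.704
shift [-0.067  -0.0035  0.0435] turn -0.3 rows>=1.6 0.0
time: 3.6
ee_pos: [0.6484, 0.1654, 0.043]
eef_rot: [[-0.949, 0.315, 0.001], [0.315, 0.949, -0.0], [-0.001, -0.0, -1.0]]
force: [0.1, -0.4, -0.9]
grip_width: 0.705
t3.60 pos [0.6484 0.1654 0.043 ] yaw 71.7 q6 0.46 F [ 0.1 -0.4 -0.9] w 0.705
shift [-0.0023  0.0014  0.0285] turn -0.3 rows>=0.6 0.0
```

```bash
python3 -m inch '[[[-0.002,0.001,0.015],0],[[-0.002,0.001,0.024],0],[[-0.002,0.001,0.028],0],[[-0.002,0.001,0.028],0]]';python3 g.py .651 .166 .014 72
```

```text
time: 4.0
ee_pos: [0.6502, 0.166, 0.0148]
eef_rot: [[-0.949, 0.314, 0.0], [0.314, 0.949, -0.0], [-0.0, -0.0, -1.0]]
force: [-0.6, -0.3, -1.0]
grip_width: 0.706
t4.00 pos [0.6502 0.166  0.0148] yaw 71.7 q6 0.46 F [-0.6 -0.3 -1. ] w 0.706
shift [-0.0007  0.0003  0.0008] turn -0.3 rows>=0.0 0.0
```

```bash
python3 -m inch '[[[0,0,0.001],0],[[0,0,0.001],0]]'; python3 -m inch '[[[0,0,0],0],[[0,0,0],0],[[0,0,0],0],[[0,0,-0.005],0],[[0,0,-0.02],0]]' 0.078; python3 -m inch '[[[0,0,-0.04],0],[[0,0,-0.08],0],[[0,0,-0.1],0]]' ; python3 g.py .432 -.098 .15 130; python3 -c "
from h import *
grab('wrist','w5.png')"
```

```text
time: 4.2
ee_pos: [0.6505, 0.1661, 0.0141]
eef_rot: [[-0.949, 0.314, 0.001], [0.314, 0.949, -0.0], [-0.001, 0.0, -1.0]]
force: [-0.4, 0.6, -0.9]
grip_width: 0.705
time: 4.7
ee_pos: [0.6493, 0.1659, 0.0335]
eef_rot: [[-0.949, 0.314, -0.002], [0.314, 0.949, -0.001], [0.001, -0.001, -1.0]]
force: [-0.4, -0.5, -0.2]
grip_width: 0.913
time: 5.0
ee_pos: [0.6513, 0.1663, 0.1388]
eef_rot: [[-0.949, 0.314, 0.004], [0.314, 0.949, 0.0], [-0.004, 0.001, -1.0]]
force: [0.5, 0.4, -0.4]
grip_width: 0.916
t5.00 pos [0.6513 0.1663 0.1388] yaw 71.7 q6 0.46 F [ 0.5  0.4 -0.4] w 0.916
shift [ 0.1251 -0.3198 -0.0121] turn -58.3 rows>=6.9 6.8
```

View pics/w5.png

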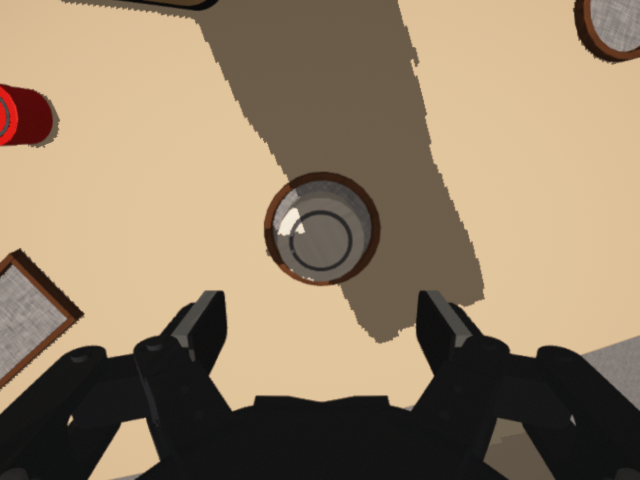

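The large tin is inside its tray, with its ring at (321,240) and the rim centred at about (323,228). I'll compute the offset.

```bash
python3 - <<'E'
from h import *
s=manip.read_state();C=cam('wrist',s)
print(onplane(C,(321,240),.040),onplane(C,(322.5,228),.012))
E
python3 -m inch '[[[0.018,-0.045,0],-8.4],[[0.036,-0.09,0],-16.8],[[0.054,-0.135,-0.005],-25],[[0.072,-0.18,-0.01],-33.5],[[0.09,-0.225,-0.012],-42]]'; python3 g.py .432 -.098 .15 130
```

```text
[0.65480389 0.1645729 ] [0.65362213 0.16623327]
time: 5.55
ee_pos: [0.4968, -0.0184, 0.1533]
eef_rot: [[-0.916, -0.401, 0.009], [-0.401, 0.916, 0.0], [-0.008, -0.003, -1.0]]
force: [0.5, -1.0, 0.8]
grip_width: 0.911
t5.55 pos [ 0.4968 -0.0184  0.1533] yaw 113.6 q6 -0.60 F [ 0.5 -1.   0.8] w 0.911
shift [ 0.0913 -0.0469  0.0027] turn -16.4 rows>=2.1 1.9
```

```bash
python3 -m inch '[[[0.04,-0.02,0],-8.4],[[0.08,-0.04,0.002],-16],[[0.091,-0.047,0.003],-16.4],[[0.091,-0.047,0.003],-16.4]]'; python3 -c "
from h import *
s,f=grab('wrist','w6.png');C=cam('wrist',s)
print(s['ee_pos'],proj(C,[.432,-.098,.036]))"
```

```text
time: 5.95
ee_pos: [0.4313, -0.0995, 0.1506]
eef_rot: [[-0.767, -0.641, 0.01], [-0.641, 0.767, -0.001], [-0.007, -0.007, -1.0]]
force: [0.5, -0.2, -1.0]
grip_width: 0.915
[ 0.43129454 -0.09952755  0.15063946] [324.60516907 234.92518046]
```

View pics/w6.png

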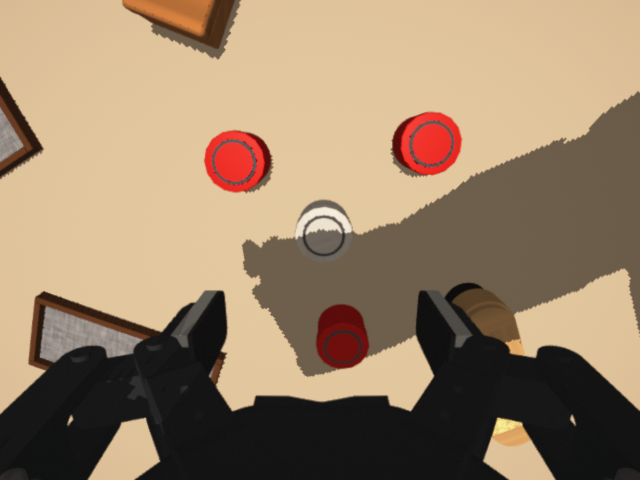

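The bare tin's ring is at (323,235), matching the prediction. The reds at (237,160), (427,143) and (341,340) are clear of the fingers.

```bash
python3 off.py 323.5 234.5 -.114; python3 g.py .432 -.098 .010 130
```

```text
world [ 0.43328445 -0.09808154] tool offset [-0.00110932 -0.00012542]
t6.00 pos [ 0.4324 -0.0987  0.1507] yaw 129.9 q6 -1.09 F [ 0.1 -0.4 -0.8] w 0.918
shift [0.0009 0.0017 0.1407] turn -0.1 rows>=2.8 0.0
```

```bash
python3 -m inch '[[[-0.001,0.0005,0.045],0],[[-0.001,0.0005,0.09],0],[[-0.001,0.0005,0.125],0],[[-0.001,0.0005,0.1405],0],[[-0.001,0.0005,0.1405],0]]'; python3 -m inch '[[[0,0,0],0],[[0,0,0],0],[[0,0,0],0],[[0,0,0],0],[[0,0,0],0]]' 0.03;python3 g.py .432 -.098 .010 130
```

```text
time: 6.5
ee_pos: [0.4335, -0.0963, 0.0086]
eef_rot: [[-0.767, -0.641, 0.007], [-0.641, 0.767, 0.001], [-0.006, -0.004, -1.0]]
force: [-1.1, 0.1, 0.1]
grip_width: 0.916
time: 7.0
ee_pos: [0.4348, -0.0963, 0.01]
eef_rot: [[-0.767, -0.641, 0.01], [-0.641, 0.767, 0.001], [-0.008, -0.006, -1.0]]
force: [-0.8, 1.8, 5.7]
grip_width: 0.497
t7.00 pos [ 0.4348 -0.0963  0.01  ] yaw 129.9 q6 -1.08 F [-0.8  1.8  5.7] w 0.497
shift [ 0.0032  0.0005 -0.    ] turn -0.1 rows>=0.1 0.0
```

```bash
python3 -m inch '[[[0,0,0],0],[[0,0,-0.02],0],[[0,0,-0.06],0],[[0,0,-0.1],0],[[0,0,-0.1],0]]' ;python3 g.py .563 .426 .11 ; python3 -c "
from h import *
grab('wrist','w7.png')"
```

```text
time: 7.5
ee_pos: [0.4371, -0.0977, 0.1151]
eef_rot: [[-0.767, -0.641, 0.018], [-0.641, 0.767, -0.002], [-0.012, -0.013, -1.0]]
force: [0.6, 0.5, -1.6]
grip_width: 0.496
t7.50 pos [ 0.4371 -0.0977  0.1151] yaw 129.9 q6 -1.08 F [ 0.6  0.5 -1.6] w 0.496
shift [-0.4324  0.3211  0.0061] turn 0.0 rows>=10.8 0.0
```

View pics/w7.png

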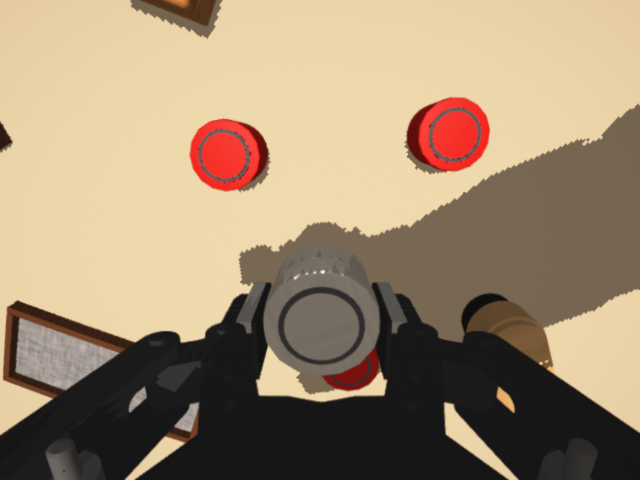

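The small tin is held, with its ring at (321,326).

```bash
python3 off.py 321 326 .026
python3 -m inch '[[[-0.04,0.03,0],0],[[-0.08,0.06,0],0],[[-0.12,0.09,0],0],[[-0.16,0.119,0],0],[[-0.2,0.149,0],0]]';python3 g.py .563 .426 .10
```

```text
world [ 0.43443903 -0.09964441] tool offset [ 0.00271821 -0.00077058]
time: 8.05
ee_pos: [0.4936, 0.1473, 0.1128]
eef_rot: [[-0.767, -0.641, 0.015], [-0.641, 0.767, -0.002], [-0.01, -0.011, -1.0]]
force: [1.3, -0.7, -1.3]
grip_width: 0.493
t8.05 pos [0.4936 0.1473 0.1128] yaw 129.9 q6 -0.55 F [ 1.3 -0.7 -1.3] w 0.493
shift [-0.2318  0.1696  0.0133] turn 0.0 rows>=5.8 0.0
```

```bash
python3 -m inch '[[[-0.04,0.029,0],0],[[-0.08,0.058,0],0],[[-0.12,0.088,0],0],[[-0.16,0.117,0.005],0],[[-0.2,0.147,0.01],0]]';python3 g.py .5646 .4283 .05
```

```text
time: 8.55
ee_pos: [0.5526, 0.3897, 0.1022]
eef_rot: [[-0.767, -0.641, 0.014], [-0.641, 0.767, -0.002], [-0.01, -0.011, -1.0]]
force: [0.8, -0.8, -0.7]
grip_width: 0.495
t8.55 pos [0.5526 0.3897 0.1022] yaw 129.9 q6 -0.19 F [ 0.8 -0.8 -0.7] w 0.495
shift [-0.0334  0.0225  0.0522] turn 0.0 rows>=1.3 0.0
```

```bash
python3 -m inch '[[[-0.03,0.02,0.01],0],[[-0.0335,0.0225,0.04],0],[[-0.0335,0.0225,0.06],0],[[-0.0335,0.0225,0.06],0]]';python3 g.py .5646 .4283 .0145; python3 -c "
from h import *
grab('wrist','w8.png')"
```

```text
time: 8.95
ee_pos: [0.5619, 0.427, 0.0374]
eef_rot: [[-0.767, -0.641, 0.008], [-0.642, 0.767, -0.006], [-0.002, -0.01, -1.0]]
force: [0.5, -0.2, -1.4]
grip_width: 0.496
t8.95 pos [0.5619 0.427  0.0374] yaw 129.9 q6 -0.15 F [ 0.5 -0.2 -1.4] w 0.496
shift [-0.0029 -0.0005  0.023 ] turn 0.0 rows>=0.5 0.0
```

View pics/w8.png

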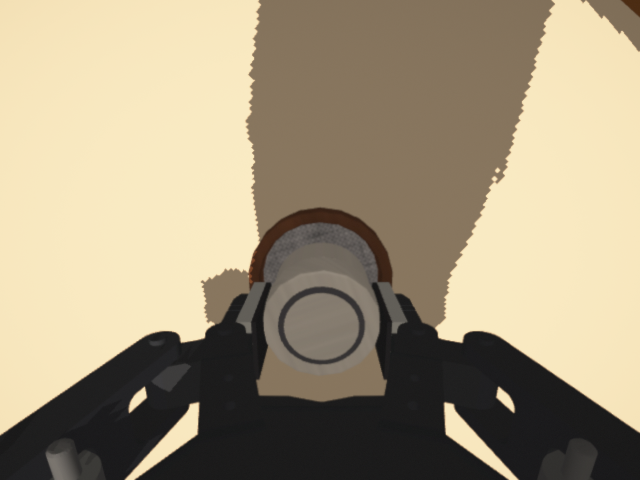

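The rim is laterally centred at about (320), and its near edge is at (320,208).

```bash
python3 -c "
from h import *
s=manip.read_state();C=cam('wrist',s);R=np.array(s['eef_rot']);x=R[:2,0]
q=onplane(C,(320,208),.012);print(q,'tray centre',q-x*.037, 'tin',onplane(C,(321,326),s['ee_pos'][2]+.026))"
python3 g.py .5646 .4283 .0145
```

```text
[0.53678948 0.40291792] tray centre [0.56518045 0.42664383] tin [0.56162781 0.42513513]
t9.00 pos [0.5631 0.4274 0.0398] yaw 129.9 q6 -0.15 F [-0.5 -0.  -0.1] w 0.493
shift [-0.0016 -0.      0.0253] turn 0.0 rows>=0.5 0.0
```

```bash
python3 -m inch '[[[-0.003,0,0.012],0],[[-0.0035,0,0.021],0],[[-0.0035,0,0.0255],0],[[-0.0035,0,0.0255],0],[[-0.0035,0,0.0255],0]]';python3 g.py .5646 .4283 .0142
```

```text
time: 9.5
ee_pos: [0.5663, 0.4294, 0.0146]
eef_rot: [[-0.767, -0.641, 0.011], [-0.641, 0.767, -0.005], [-0.005, -0.01, -1.0]]
force: [-0.2, -0.1, -0.3]
grip_width: 0.494
t9.50 pos [0.5663 0.4294 0.0146] yaw 129.9 q6 -0.15 F [-0.2 -0.1 -0.3] w 0.494
shift [0.002  0.0002 0.0004] turn 0.0 rows>=0.0 0.0
```

```bash
python3 -m inch '[[[0,0,0.001],0],[[0,0,0.001],0]]'; python3 -m inch '[[[0,0,0],0],[[0,0,0],0],[[0,0,0],0],[[0,0,-0.005],0],[[0,0,-0.02],0]]' 0.07; python3 -m inch '[[[0,0,-0.04],0],[[0,0,-0.08],0],[[0,0,-0.1],0]]' ; python3 -c "
from h import *
s,f=grab('wrist','w9.png')"; python3 off.py 0 0 0 >/dev/null; python3 g.py .363 -.273 .2 70
```

```text
time: 9.7
ee_pos: [0.5664, 0.4295, 0.0142]
eef_rot: [[-0.768, -0.641, 0.011], [-0.641, 0.768, -0.004], [-0.006, -0.01, -1.0]]
force: [-1.7, -0.7, 3.7]
grip_width: 0.498
time: 10.2
ee_pos: [0.5652, 0.429, 0.0334]
eef_rot: [[-0.768, -0.641, 0.009], [-0.641, 0.768, -0.006], [-0.003, -0.01, -1.0]]
force: [-1.1, 0.2, -0.2]
grip_width: 0.818
time: 10.5
ee_pos: [0.5658, 0.4306, 0.1389]
eef_rot: [[-0.767, -0.641, 0.014], [-0.641, 0.767, -0.003], [-0.009, -0.011, -1.0]]
force: [0.3, 0.7, 0.3]
grip_width: 0.818
t10.55 pos [0.5668 0.4312 0.1414] yaw 129.9 q6 -0.14 F [-0.  -0.3  2.4] w 0.821
shift [ 0.607  -0.4105 -0.0614] turn 59.9 rows>=14.7 7.0
```

View pics/w9.png

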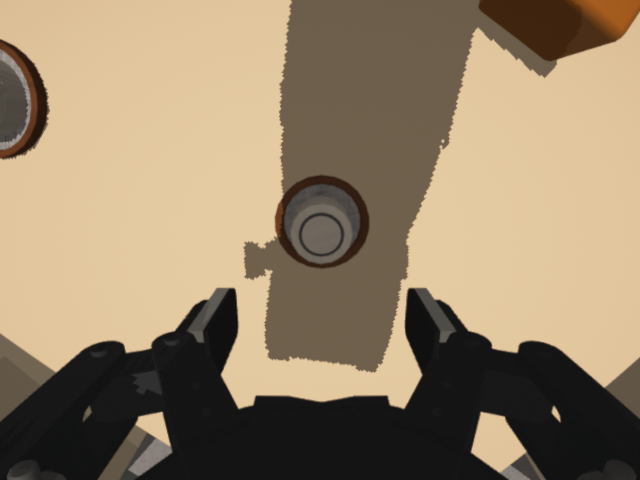

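The small tin is in its tray, with its ring at (321,234) and the rim centred at about (322,222). The box is next.

```bash
python3 - <<'E'
from h import *
s=manip.read_state();C=cam('wrist',s)
print(onplane(C,(321,234.5),.040),onplane(C,(322,221.5),.012))
f=cv2.imread('pics/top1.png');C=cam('top')
hsv=cv2.cvtColor(f,cv2.COLOR_BGR2HSV);H,S,V=[hsv[...,i].astype(int) for i in range(3)]
cv2.imwrite('pics/box1.png',cv2.resize(f[275:325,420:480],None,fx=10,fy=10,interpolation=cv2.INTER_CUBIC))
for th in (90,110,125):
    M=((S>130)&(V>th)).astype(np.uint8)*255
    cs,_=cv2.findContours(M,cv2.RETR_EXTERNAL,cv2.CHAIN_APPROX_NONE)
    c=[c for c in cs if cv2.pointPolygonTest(c,(452,297),True)>-3]
    if c:
        pts=np.array([onplane(C,q[0].astype(float),.042) for q in c[0]])*1000
        print(th,cv2.minAreaRect(pts.astype(np.float32)))
E
```

```text
[0.56681541 0.42816291] [0.56446772 0.42676349]
90 ((360.6201171875, -282.3744201660156), (57.24658966064453, 56.99753189086914), 17.254013061523438)
110 ((360.3656005859375, -282.8018798828125), (56.503944396972656, 56.33552169799805), 17.249422073364258)
125 ((371.71514892578125, -279.6125183105469), (30.917102813720703, 54.942291259765625), 18.366207122802734)
```

View pics/box1.png

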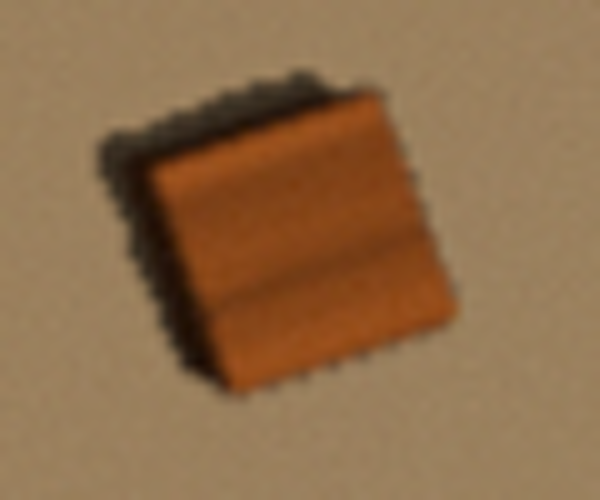

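```bash
python3 -m inch '[[[0.04,-0.027,-0.005],8.4],[[0.08,-0.054,-0.01],16.8],[[0.12,-0.081,-0.02],25],[[0.16,-0.108,-0.03],33.5],[[0.2,-0.135,-0.04],42]]' 0.085;python3 g.py .363 -.273 .17 70
```

```text
time: 11.05
ee_pos: [0.4985, 0.1978, 0.1818]
eef_rot: [[-0.999, 0.043, 0.018], [0.043, 0.999, -0.001], [-0.018, 0.0, -1.0]]
force: [0.9, -0.8, 0.2]
grip_width: 0.995
t11.05 pos [0.4985 0.1978 0.1818] yaw 87.5 q6 0.29 F [ 0.9 -0.8  0.2] w 0.995
shift [ 0.1153 -0.4762  0.0096] turn 17.5 rows>=9.8 2.0
```

```bash
python3 g.py .361 -.282 .16 107.3; python3 -m inch '[[[0.0125,-0.048,0],-4],[[0.025,-0.096,0],-8],[[0.0375,-0.144,0],-12],[[0.05,-0.192,0],-16],[[0.062,-0.24,0],-19.8]]';python3 g.py .361 -.282 .16 107.3
```

```text
t11.05 pos [0.4985 0.1978 0.1818] yaw 87.5 q6 0.29 F [ 0.9 -0.8  0.2] w 0.995
shift [ 0.1171 -0.4853  0.0196] turn -19.8 rows>=10.0 2.3
time: 11.55
ee_pos: [0.4257, -0.041, 0.1818]
eef_rot: [[-0.953, -0.301, 0.02], [-0.301, 0.954, -0.001], [-0.019, -0.007, -1.0]]
force: [1.5, -0.9, 0.5]
grip_width: 0.993
t11.55 pos [ 0.4257 -0.041   0.1818] yaw 107.5 q6 -0.58 F [ 1.5 -0.9  0.5] w 0.993
shift [ 0.1346 -0.2102  0.0208] turn 0.2 rows>=5.0 0.0
```

```bash
python3 -m inch '[[[0.026,-0.04,0],0],[[0.052,-0.08,0],0],[[0.078,-0.121,0.005],0],[[0.104,-0.162,0.01],0],[[0.13,-0.202,0.02],0]]';python3 -m inch '[[[0.008,-0.01,0],0],[[0.008,-0.01,0],0]]';python3 g.py .361 -.282 .16 107.3; python3 -c "
from h import *
s,f=grab('wrist','w10.png')"
```

```text
time: 12.05
ee_pos: [0.3626, -0.2753, 0.1622]
eef_rot: [[-0.953, -0.301, 0.022], [-0.301, 0.954, -0.004], [-0.02, -0.01, -1.0]]
force: [1.2, -0.3, -0.6]
grip_width: 0.999
time: 12.25
ee_pos: [0.3574, -0.2896, 0.1628]
eef_rot: [[-0.954, -0.297, 0.023], [-0.298, 0.955, -0.005], [-0.021, -0.011, -1.0]]
force: [-0.5, 1.1, 0.4]
grip_width: 0.991
t12.25 pos [ 0.3574 -0.2896  0.1628] yaw 107.3 q6 -1.15 F [-0.5  1.1  0.4] w 0.991
shift [-0.0056  0.0062  0.0029] turn 0.0 rows>=0.2 0.0
```

View pics/w10.png

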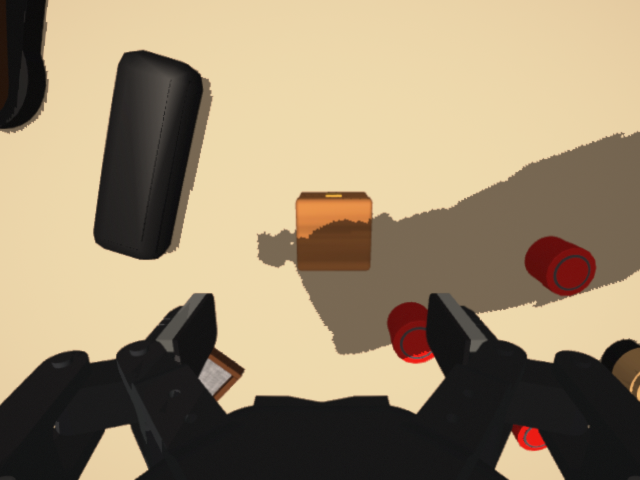

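The box is aligned with the jaws. The corners of its top are at (296,198), (372,198), (371,270) and (297,270).

```bash
python3 off.py 334 234 -.121;python3 g.py .361 -.282 .16 107.3
```

```text
world [ 0.36007267 -0.27981138] tool offset [-0.00470175  0.00719687]
t12.30 pos [ 0.3577 -0.2881  0.1628] yaw 107.4 q6 -1.15 F [-0.5 -0.2 -0.6] w 0.995
shift [-0.0049  0.0049  0.0028] turn 0.1 rows>=0.1 0.0
```

```bash
python3 g.py .3605 -.2808 .013 107.3
```

```text
t12.30 pos [ 0.3577 -0.2881  0.1628] yaw 107.4 q6 -1.15 F [-0.5 -0.2 -0.6] w 0.995
shift [-0.0017  0.0077  0.1498] turn 0.1 rows>=3.0 0.0
```

```bash
python3 -m inch '[[[-0.005,0.006,0.035],0],[[-0.004,0.007,0.08],0],[[-0.003,0.007,0.125],0],[[-0.002,0.0075,0.148],0],[[-0.002,0.0075,0.149],0]]';python3 g.py .3605 -.2808 .013 107.3
```

```text
time: 12.8
ee_pos: [0.3597, -0.2779, 0.0119]
eef_rot: [[-0.954, -0.3, 0.02], [-0.3, 0.954, -0.0], [-0.019, -0.006, -1.0]]
force: [-0.2, 0.3, 0.7]
grip_width: 0.995
t12.80 pos [ 0.3597 -0.2779  0.0119] yaw 107.5 q6 -1.13 F [-0.2  0.3  0.7] w 0.995
shift [ 0.0001 -0.003  -0.0011] turn 0.2 rows>=0.1 0.0
```

```bash
python3 -m inch '[[[0,-0.002,-0.001],0],[[0,-0.002,-0.001],0],[[0,-0.002,-0.001],0],[[0,-0.002,-0.001],0],[[0,-0.002,-0.001],0]]' 0.045;python3 -m inch '[[[0,0,-0.01],0],[[0,0,-0.04],0],[[0,0,-0.07],0],[[0,0,-0.08],0],[[0,0,-0.08],0]]'; python3 g.py .554 -.378 .1 66.0; python3 -c "
from h import *
s,f=grab('wrist','w11.png')"
```

```text
time: 13.3
ee_pos: [0.3615, -0.2805, 0.0148]
eef_rot: [[-0.954, -0.301, 0.022], [-0.301, 0.954, -0.002], [-0.021, -0.008, -1.0]]
force: [-0.7, 1.4, 5.5]
grip_width: 0.662
time: 13.8
ee_pos: [0.3609, -0.2816, 0.097]
eef_rot: [[-0.953, -0.301, 0.025], [-0.301, 0.954, -0.005], [-0.023, -0.013, -1.0]]
force: [0.4, 0.9, -1.3]
grip_width: 0.667
t13.80 pos [ 0.3609 -0.2816  0.097 ] yaw 107.5 q6 -1.14 F [ 0.4  0.9 -1.3] w 0.667
shift [-0.1552 -0.15    0.0025] turn 41.5 rows>=4.3 4.8
```

View pics/w11.png

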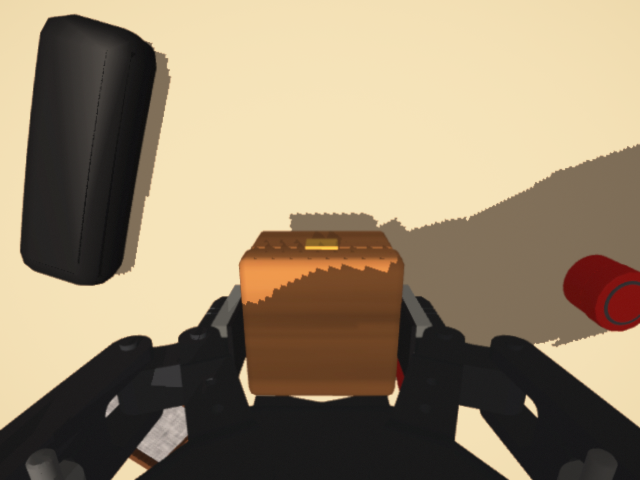

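The box is held square; its top face spans (240,253) to (403,395).

```bash
python3 off.py 321 253 .027;python3 off.py 322 396 .027
python3 -m inch '[[[-0.035,-0.034,-0.005],8.4],[[-0.07,-0.068,-0.005],16.8],[[-0.105,-0.102,-0.005],25],[[-0.14,-0.136,-0.005],33.5],[[-0.15,-0.145,-0.005],41.5]]';python3 g.py .554 -.378 .1 66.0
```

```text
world [ 0.33083907 -0.29112367] tool offset [ 0.03110023 -0.00096383]
world [ 0.38715146 -0.27292439] tool offset [-0.0280647 -0.0005316]
time: 14.35
ee_pos: [0.55, -0.3755, 0.1033]
eef_rot: [[-0.911, 0.412, 0.024], [0.412, 0.911, -0.004], [-0.024, 0.007, -1.0]]
force: [0.3, 0.1, -1.4]
grip_width: 0.664
t14.35 pos [ 0.55   -0.3755  0.1033] yaw 65.7 q6 -0.29 F [ 0.3  0.1 -1.4] w 0.664
shift [-0.0046 -0.0007  0.0034] turn -0.3 rows>=0.1 0.0
```

```bash
python3 g.py .5554 -.3785 .05 66.0; python3 -m inch '[[[-0.004,-0.0005,0.02],0],[[-0.0045,-0.0005,0.045],0],[[-0.0045,-0.0005,0.053],0],[[-0.0045,-0.0005,0.053],0]]';python3 g.py .5554 -.3785 .019 66.0; python3 -c "
from h import *
s,f=grab('wrist','w12.png')"
```

```text
t14.35 pos [ 0.55   -0.3755  0.1033] yaw 65.7 q6 -0.29 F [ 0.3  0.1 -1.4] w 0.664
shift [-0.0049 -0.0009  0.0535] turn -0.3 rows>=1.1 0.0
time: 14.75
ee_pos: [0.5537, -0.3767, 0.048]
eef_rot: [[-0.911, 0.412, 0.021], [0.412, 0.911, -0.001], [-0.019, 0.008, -1.0]]
force: [0.4, 0.1, 0.4]
grip_width: 0.667
t14.75 pos [ 0.5537 -0.3767  0.048 ] yaw 65.7 q6 -0.29 F [0.4 0.1 0.4] w 0.667
shift [-0.0017 -0.0012  0.0291] turn -0.3 rows>=0.6 0.0
```

View pics/w12.png

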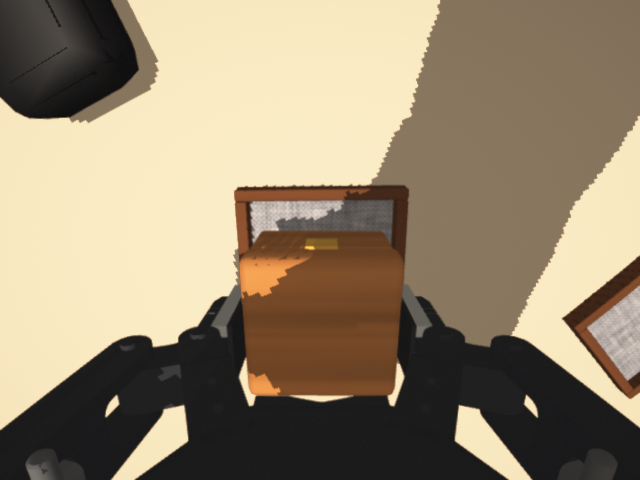

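The tray's near rim runs from (236,189) to (408,187). It's parallel to the box and centred at 322, in line with it.

```bash
python3 off.py 322 188 -.036; python3 g.py .5554 -.3785 .019 66.0
```

```text
world [ 0.51557781 -0.36033813] tool offset [ 0.04251037 -0.00041467]
t14.80 pos [ 0.5545 -0.3775  0.0497] yaw 65.7 q6 -0.29 F [ 0.6  0.6 -0.3] w 0.667
shift [-0.0006 -0.0008  0.0307] turn -0.3 rows>=0.6 0.0
```

```bash
python3 -m inch '[[[-0.0015,-0.0004,0.015],0],[[-0.002,-0.0004,0.025],0],[[-0.002,-0.0004,0.03],0],[[-0.002,-0.0004,0.03],0]]';python3 g.py .556 -.3785 .0185 66.0
```

```text
time: 15.2
ee_pos: [0.5567, -0.3786, 0.0194]
eef_rot: [[-0.911, 0.412, 0.023], [0.412, 0.911, -0.002], [-0.022, 0.007, -1.0]]
force: [-0.1, 0.1, -0.9]
grip_width: 0.667
t15.20 pos [ 0.5567 -0.3786  0.0194] yaw 65.7 q6 -0.29 F [-0.1  0.1 -0.9] w 0.667
shift [ 0.0007 -0.0002  0.0009] turn -0.3 rows>=0.0 0.0
```

```bash
python3 -m inch '[[[0,0,0.001],0],[[0,0,0.0015],0]]'; python3 -m inch '[[[0,0,0],0],[[0,0,0],0],[[0,0,0],0],[[0,0,-0.005],0],[[0,0,-0.02],0]]' 0.08; python3 -m inch '[[[0,0,-0.04],0],[[0,0,-0.08],0],[[0,0,-0.12],0],[[0,0,-0.12],0]]' ; python3 -c "
from h import *
s,f=grab('wrist','w13.png')"; python3 g.py .433 .092 .2 30
```

```text
time: 15.4
ee_pos: [0.557, -0.3788, 0.0189]
eef_rot: [[-0.911, 0.412, 0.023], [0.412, 0.911, -0.003], [-0.022, 0.007, -1.0]]
force: [-3.5, 3.5, 11.9]
grip_width: 0.669
time: 15.9
ee_pos: [0.5556, -0.3779, 0.0382]
eef_rot: [[-0.911, 0.412, 0.021], [0.412, 0.911, -0.001], [-0.02, 0.008, -1.0]]
force: [-0.8, -0.3, 0.7]
grip_width: 0.939
time: 16.3
ee_pos: [0.5557, -0.3801, 0.1659]
eef_rot: [[-0.911, 0.412, 0.029], [0.412, 0.911, -0.008], [-0.03, 0.005, -1.0]]
force: [1.2, -0.2, 1.0]
grip_width: 0.94
t16.35 pos [ 0.5547 -0.3793  0.1627] yaw 65.7 q6 -0.29 F [-0.7 -0.1 -0.9] w 0.934
shift [ 0.3039  0.3796 -0.0432] turn 35.7 rows>=9.8 4.2
```

View pics/w13.png

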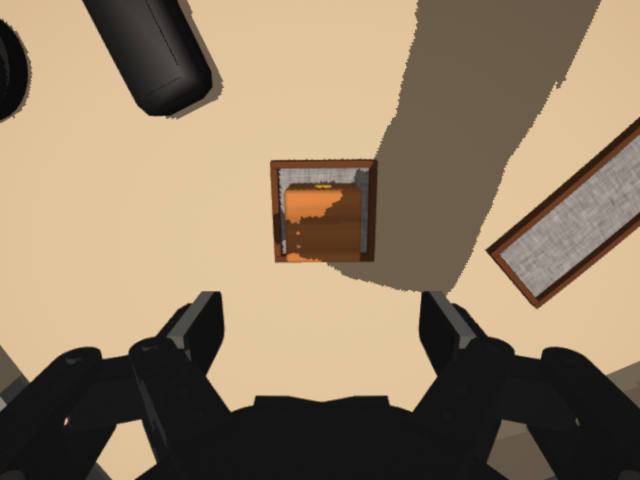

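The box sits in the square tray, with its top spanning (285,187) to (362,261) and the rim's outer edge (271,160) to (377,262). I'll check the offset numerically.

```bash
python3 - <<'E'
from h import *
s=manip.read_state();C=cam('wrist',s);R=np.array(s['eef_rot'])[:2,:2]
t=lambda p,z:R.T@(onplane(C,p,z)-s['ee_pos'][:2])
for z,ps in ((.046,[(323,186),(323,261),(286,225),(362,225)]),(.012,[(324,160),(325,262),(273,211),(376,211)])):
    print(z,*[np.round(t(p,z)*1000,1) for p in ps])
E
```

```text
0.046 [30.9  0.8] [-26.8   0.9] [  1.8 -26.7] [ 1.8 30. ]
0.012 [46.6  1.9] [-40.6   3. ] [  4.8 -40.5] [ 4.8 45.5]
```

```bash
python3 g.py .433 .092 .17 152.2; python3 -m inch '[[[0.03,0.037,0],-8.4],[[0.06,0.074,0],-16.8],[[0.09,0.111,0],-25],[[0.12,0.15,0],-33.5],[[0.15,0.187,0],-42]]';python3 g.py .433 .092 .17 152.2
```

```text
t16.35 pos [ 0.5547 -0.3793  0.1627] yaw 65.7 q6 -0.29 F [-0.7 -0.1 -0.9] w 0.934
shift [ 0.3047  0.3794 -0.0132] turn -86.5 rows>=9.7 10.1
time: 16.85
ee_pos: [0.4937, -0.1451, 0.1593]
eef_rot: [[-0.951, -0.309, 0.026], [-0.309, 0.951, -0.005], [-0.023, -0.013, -1.0]]
force: [1.8, 1.6, 0.8]
grip_width: 0.938
t16.85 pos [ 0.4937 -0.1451  0.1593] yaw 108.0 q6 -0.75 F [1.8 1.6 0.8] w 0.938
shift [-0.0159  0.2441 -0.0135] turn -44.2 rows>=4.9 5.1
```

```bash
python3 -m inch '[[[-0.003,0.048,-0.002],-8.5],[[-0.006,0.096,-0.005],-17],[[-0.009,0.144,-0.01],-25.5],[[-0.012,0.192,-0.012],-34],[[-0.016,0.24,-0.013],-42.5]]' 0.08;python3 -m inch '[[[0,0,0],-1.7],[[0,0,0],-1.7]]'; python3 g.py .433 .092 .17 152.2; python3 -c "
from h import *
s,f=grab('wrist','w14.png')"
```

```text
time: 17.35
ee_pos: [0.4331, 0.0898, 0.1696]
eef_rot: [[-0.487, -0.873, 0.026], [-0.873, 0.487, -0.005], [-0.008, -0.025, -1.0]]
force: [0.9, -1.0, -0.9]
grip_width: 0.934
time: 17.55
ee_pos: [0.4321, 0.0911, 0.1693]
eef_rot: [[-0.458, -0.889, 0.025], [-0.889, 0.458, -0.005], [-0.007, -0.024, -1.0]]
force: [-0.1, -0.1, 0.7]
grip_width: 0.941
t17.55 pos [0.4321 0.0911 0.1693] yaw 152.8 q6 -1.05 F [-0.1 -0.1  0.7] w 0.941
shift [-0.0013 -0.0004 -0.0007] turn 0.6 rows>=0.0 0.1
```

View pics/w14.png

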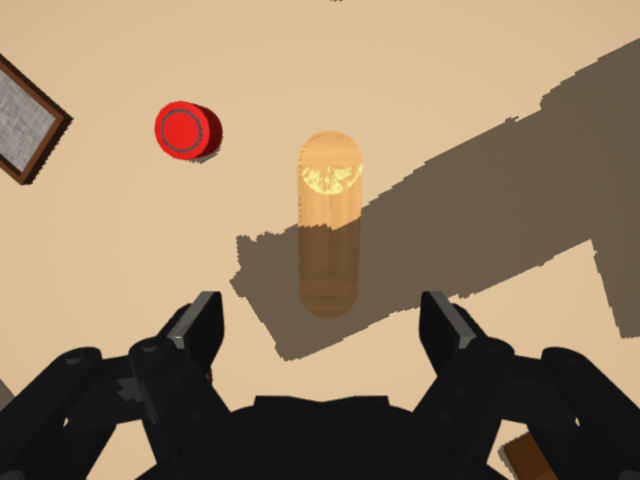

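The brush lies along the jaws' normal, with its ends at (331,131) and (328,318).

```bash
python3 - <<'E'
from h import *
s=manip.read_state();C=cam('wrist',s)
a=onplane(C,(331,131),.05);b=onplane(C,(328,318),.05)
print(a,b,(a+b)/2,np.linalg.norm(a-b),np.degrees(np.arctan2(*(b-a)[::-1])))
E
python3 g.py .4335 .0925 .018 152.5
```

```text
[0.39587149 0.02630787] [0.46425138 0.15534144] [0.43006143 0.09082465] 0.1460324339642793 62.0791492594809
t17.60 pos [0.4326 0.0901 0.1694] yaw 152.6 q6 -1.05 F [-0.4 -0.8 -0. ] w 0.936
shift [-0.0015  0.0041  0.1513] turn 0.1 rows>=3.0 0.0
```

```bash
python3 -m inch '[[[0,0.001,0.035],0.3],[[0,0.002,0.08],0.3],[[0,0.004,0.125],0.3],[[0,0.005,0.15],0.3],[[0,0.005,0.1505],0.3]]';python3 g.py .432 .0915 .018 152.2;  python3 -m inch '[[[0,0,0],0],[[0,0,0],0],[[0,0,0],0],[[0,0,0],0],[[0,0,0],0]]' 0.035; python3 -m inch '[[[0,0,-0.01],0],[[0,0,-0.04],0],[[0,0,-0.07],0],[[0,0,-0.08],0],[[0,0,-0.08],0]]'; python3 g.py .6545 -.160 .1 20; python3 -c "
from h import *
s,f=grab('wrist','w15.png')"
```

```text
time: 18.1
ee_pos: [0.4293, 0.0902, 0.0159]
eef_rot: [[-0.468, -0.883, 0.019], [-0.883, 0.468, -0.006], [-0.004, -0.019, -1.0]]
force: [-0.4, -0.3, 0.2]
grip_width: 0.934
t18.10 pos [0.4293 0.0902 0.0159] yaw 152.1 q6 -1.04 F [-0.4 -0.3  0.2] w 0.934
shift [-0.0024 -0.0019 -0.002 ] turn -0.1 rows>=0.1 0.0
time: 18.6
ee_pos: [0.4304, 0.0899, 0.0174]
eef_rot: [[-0.469, -0.883, 0.021], [-0.883, 0.469, -0.007], [-0.004, -0.022, -1.0]]
force: [-1.9, -3.2, 7.2]
grip_width: 0.551
time: 19.1
ee_pos: [0.4303, 0.0906, 0.0993]
eef_rot: [[-0.469, -0.883, 0.025], [-0.883, 0.469, -0.006], [-0.006, -0.025, -1.0]]
force: [0.5, 0.0, -1.8]
grip_width: 0.55
t19.10 pos [0.4303 0.0906 0.0993] yaw 152.0 q6 -1.04 F [ 0.5  0.  -1.8] w 0.550
shift [ 0.1162 -0.3155  0.0066] turn -48.0 rows>=6.7 5.6
```

View pics/w15.png

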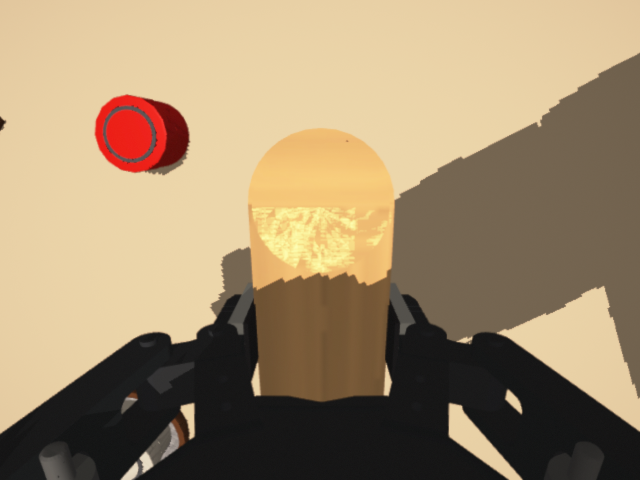

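The brush is held straight, with its near end at (321,128).

```bash
python3 off.py 321 128 .0326
python3 -m inch '[[[0.015,-0.041,0],-8],[[0.03,-0.083,0],-16],[[0.046,-0.125,0],-24],[[0.062,-0.167,0],-32],[[0.077,-0.21,0],-40]]';python3 g.py .6545 -.160 .1 20
```

```text
world [0.39553476 0.0268843 ] tool offset [ 7.19974845e-02 -2.61889122e-05]
time: 19.65
ee_pos: [0.5785, -0.0773, 0.1007]
eef_rot: [[0.214, -0.977, 0.021], [-0.977, -0.214, -0.006], [0.01, -0.019, -1.0]]
force: [0.4, 0.6, -1.0]
grip_width: 0.553
t19.65 pos [ 0.5785 -0.0773  0.1007] yaw -167.6 q6 -2.04 F [ 0.4  0.6 -1. ] w 0.553
shift [ 0.097  -0.0565  0.0027] turn -7.6 rows>=2.2 0.9
```

```bash
python3 g.py .6555 -.163 .07 20; python3 -m inch '[[[0.04,-0.023,0],-4],[[0.08,-0.046,0.01],-7.6],[[0.1,-0.057,0.025],-7.6],[[0.1,-0.057,0.03],-7.6],[[0.1,-0.057,0.03],-7.6]]';python3 g.py .6555 -.163 .045 20;python3 -c "
from h import *
s,f=grab('wrist','w16.png')"
```

```text
t19.65 pos [ 0.5785 -0.0773  0.1007] yaw -167.6 q6 -2.04 F [ 0.4  0.6 -1. ] w 0.553
shift [ 0.0998 -0.0562  0.0328] turn -7.6 rows>=2.4 0.9
time: 20.15
ee_pos: [0.6543, -0.1626, 0.0697]
eef_rot: [[0.34, -0.94, 0.016], [-0.94, -0.34, -0.004], [0.009, -0.014, -1.0]]
force: [-0.2, 0.8, -2.5]
grip_width: 0.553
t20.15 pos [ 0.6543 -0.1626  0.0697] yaw -160.1 q6 -2.27 F [-0.2  0.8 -2.5] w 0.553
shift [ 0.0006 -0.0006  0.0247] turn -0.1 rows>=0.5 0.0
```

View pics/w16.png

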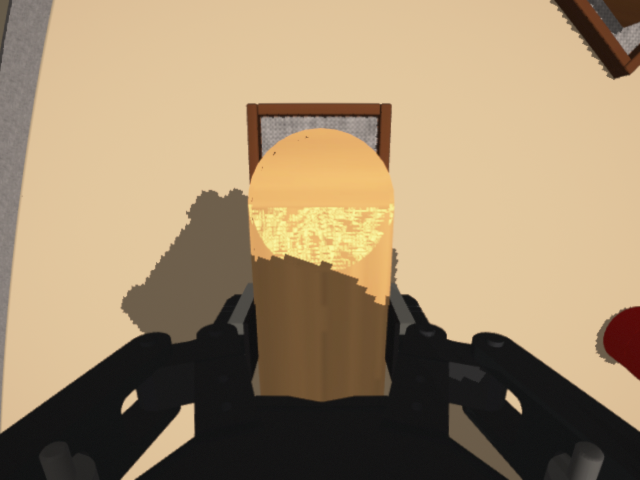

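The tray's near rim runs from (248,104) to (391,104), parallel to the brush and centred at 319.5 against 321.

```bash
python3 off.py 319.5 104 -.057; python3 g.py .6555 -.163 .0225 20
```

```text
world [ 0.68584952 -0.24404103] tool offset [ 0.0876761  -0.00141309]
t20.20 pos [ 0.6546 -0.1621  0.0709] yaw -160.0 q6 -2.27 F [-0.2  0.9 -1.2] w 0.548
shift [0.0007 0.0002 0.0484] turn -0.0 rows>=1.0 0.0
```

```bash
python3 -m inch '[[[0.0007,-0.0007,0.02],0],[[0.0007,-0.0007,0.036],0],[[0.0007,-0.0007,0.044],0],[[0.0007,-0.0007,0.048],0],[[0.0007,-0.0007,0.048],0]]';python3 g.py .6555 -.163 .0215 20
```

```text
time: 20.7
ee_pos: [0.6562, -0.1623, 0.0231]
eef_rot: [[0.342, -0.94, 0.017], [-0.94, -0.342, -0.004], [0.01, -0.015, -1.0]]
force: [-0.5, -0.6, -1.6]
grip_width: 0.555
t20.70 pos [ 0.6562 -0.1623  0.0231] yaw -160.0 q6 -2.27 F [-0.5 -0.6 -1.6] w 0.555
shift [0.0004 0.0009 0.0016] turn -0.0 rows>=0.0 0.0
```

```bash
python3 -m inch '[[[0,0,0.001],0],[[0,0,0.0018],0]]'; python3 -m inch '[[[0,0,0],0],[[0,0,0],0],[[0,0,0],0],[[0,0,-0.005],0],[[0,0,-0.02],0]]' 0.075; python3 -m inch '[[[0,0,-0.04],0],[[0,0,-0.08],0],[[0,0,-0.12],0],[[0,0,-0.14],0]]' ; python3 -c "
from h import *
s,f=grab('wrist','w17.png')"; python3 g.py .40 .1 .25
```

```text
time: 20.9
ee_pos: [0.6569, -0.1624, 0.0222]
eef_rot: [[0.342, -0.94, 0.019], [-0.94, -0.342, -0.005], [0.011, -0.016, -1.0]]
force: [-0.5, -0.8, 1.0]
grip_width: 0.549
time: 21.4
ee_pos: [0.6554, -0.162, 0.0416]
eef_rot: [[0.342, -0.94, 0.016], [-0.94, -0.342, -0.004], [0.009, -0.014, -1.0]]
force: [-0.1, -0.2, -0.0]
grip_width: 0.878
time: 21.8
ee_pos: [0.6546, -0.162, 0.1873]
eef_rot: [[0.342, -0.94, 0.022], [-0.94, -0.342, -0.006], [0.013, -0.019, -1.0]]
force: [0.2, -0.2, 0.4]
grip_width: 0.88
t21.85 pos [ 0.6555 -0.1623  0.1895] yaw -160.0 q6 -2.27 F [ 0.3 -1.3  2.2] w 0.878
shift [-0.3329  0.1492 -0.0685] turn 0.0 rows>=7.4 0.0
```

View pics/w17.png

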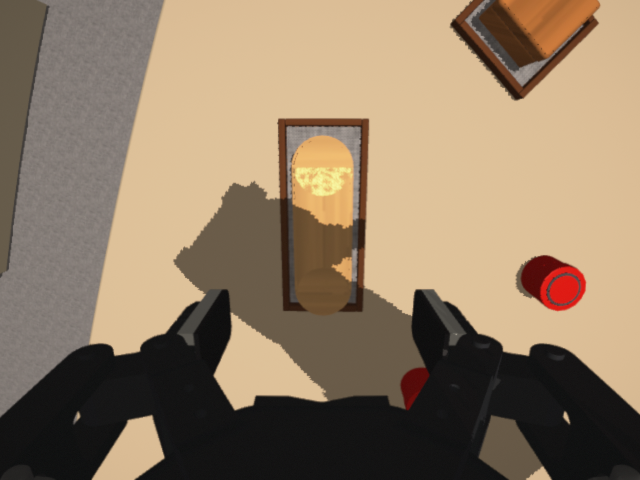

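The brush lies straight in its tray, with its ends at (322,136) and (322,315) and the rim from 119 to 311. I'll check that numerically, retract, and look from the top and scene cameras.

```bash
python3 - <<'E'
from h import *
s=manip.read_state();C=cam('wrist',s);R=np.array(s['eef_rot'])[:2,:2]
t=lambda p,z:R.T@(onplane(C,p,z)-s['ee_pos'][:2])
for z,ps in ((.054,[(322,136),(322,315),(292,220),(354,220)]),(.012,[(323,119),(323,311),(281,215),(366,215)])):
    print(z,*[np.round(t(p,z)*1000,1) for p in ps])
E
python3 -m inch '[[[-0.04,0.018,-0.015],0],[[-0.08,0.036,-0.03],0],[[-0.12,0.054,-0.045],0],[[-0.16,0.072,-0.055],0],[[-0.2,0.09,-0.065],0]]'
python3 -m inch '[[[-0.04,0.02,0],0],[[-0.08,0.04,0],0],[[-0.12,0.06,0],0],[[-0.13,0.06,0],0],[[-0.13,0.06,0],0]]'
python3 -c "
from h import *
grab('top','top2.png');grab('scene','scene2.png')"
```

```text
0.054 [73.2 -1.8] [-74.5  -1.6] [  8.4 -25.6] [ 8.7 23.7]
0.012 [88.4 -1.7] [-91.3  -1.3] [  4.3 -40. ] [ 4.7 37.6]
time: 22.35
ee_pos: [0.4997, -0.0036, 0.2511]
eef_rot: [[0.341, -0.94, 0.026], [-0.94, -0.342, -0.007], [0.015, -0.022, -1.0]]
force: [0.5, 0.0, -0.4]
grip_width: 0.883
time: 22.85
ee_pos: [0.3986, 0.0991, 0.2489]
eef_rot: [[0.343, -0.939, 0.028], [-0.939, -0.344, -0.007], [0.016, -0.024, -1.0]]
force: [0.4, -0.6, 0.4]
grip_width: 0.876
```

View pics/top2.png

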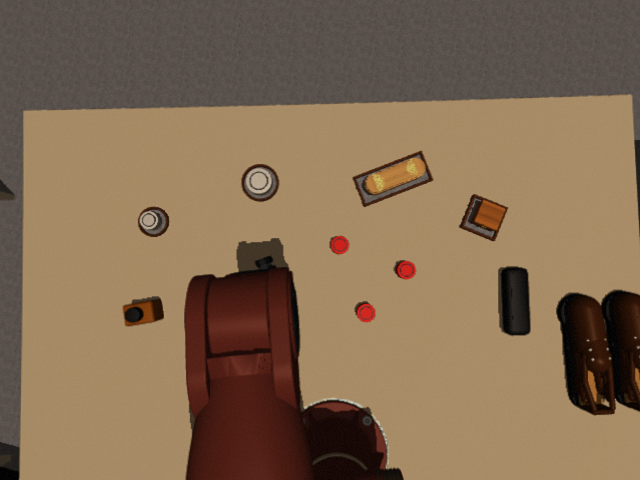

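View pics/scene2.png

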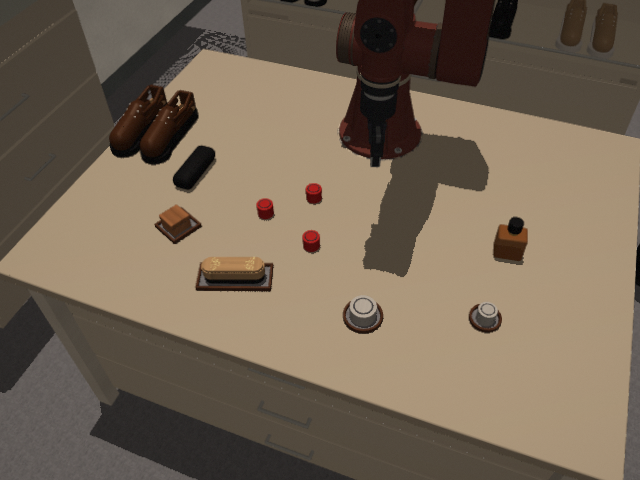

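All four items are in their trays: large tin (260,182), small tin (151,220), brush (394,177) and box (489,214). The reds, case and bottle are at their original pixels, and the arm is clear, so I'm handing in.

```bash
python3 -m inch '[[[0,0,0],0],[[0,0,0],0],[[0,0,0],0]]'; python3 -c "
from cell import manip
print(manip.close_job())"
```

```text
time: 23.25
ee_pos: [0.4003, 0.0972, 0.2483]
eef_rot: [[0.341, -0.94, 0.027], [-0.94, -0.341, -0.007], [0.016, -0.023, -1.0]]
force: [-0.4, 0.2, 0.1]
grip_width: 0.879
the job is handed in; nothing more can be done
None
```

The job is done and handed in at about 23 s: the large tin, small tin, cufflink box and shoe brush, placed in that order, are each upright, inside their own tray and let go.

- **Placement:** Wrist-camera checks after each release put every item within about 3 mm of its tray's centre, against 9 mm of clearance on each side.
- **Left alone:** In the last top and scene pictures, the red look-alikes, glasses case and cologne bottle show no visible movement.
- **Forces:** No force reading went above about 13 N, and the gripper was clear of everything at the end.
- **Small disagreements:** The cameras differed from each other by 1 to 4 mm on positions. The tool picked up a tilt of about 1.5° over the job. Neither affected how the items ended up. No check failed.

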